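# Load the slide shelf into the slide warmer and switch it on

### The arm

A 6-joint arm with a two-finger parallel gripper is mounted at the origin on the work surface. World frame = base frame: x ahead of the robot, y to its left, z up, the work surface at z = 0. Lengths are in mm, angles in rad, forces in N, time in s.
With the tool pointing down it reaches from about 275 to 825 mm from the base axis. Payload 4.9 kg.
Tool frame: the origin (TCP) lies at the very end of the fingers, on their centre line; the grasp point (between the pads) lies 19 mm behind it; z points along the fingers, y is the direction in which the jaws open and shut (so a half turn about z gives the same grasp; the last joint's range is limited). The gripper opens to 85 mm and grips with 20 to 120 N. Pads are 22 mm wide; open, the fingers measure 114 mm over their backs; the gripper's body (76 mm by 85 mm) begins 54 mm behind the grasp point. The pads swing forward as they close: fully open they stand 13 mm farther back than shut.
Start: joints at [1.199, 0.326, -0.193, 1.052, 0, 1.437], TCP at [129.554, 534.541, 231.281] pointing down, gripper open.
Joint ranges: [-2.65, 2.65], [-0.97, 1.79], [-1.3, 1.35], [-1.93, 2.1], [-1.47, 1.37], [-3.14, 3.14]. Speed limits (rad/s): [2.57, 2.57, 3.14, 3.14, 3.14, 3.14].

### API

Orientations are given as [roll, pitch, yaw] about the fixed x, y, z axes, in that order (R = Rz(yaw) Ry(pitch) Rx(roll)).
In Python, from bench import bot, solve_ik, imaging gives the robot as it stands. Calls block until the motion is done:
- bot.move_ptp(position, orientation): joint-space move of the TCP to a pose.
- bot.movel(position, rot=None, max_speed=150, threshold=None): straight line of the TCP; rot=None keeps the orientation; max_speed is the mean speed in mm/s. With threshold (N) it stops when the force on the tool has changed by that much, and returns True; else False.
- bot.move_j(angles): joint-space move.
- bot.grip(opening, effort=None): opening from 0.0 (shut) to 1.0 (fully open); effort is the grip in N (None keeps the last); returns when the fingers have stopped.
- bot.dwell(seconds).
- solve_ik(position, orientation): joint angles nearest the present ones, or None.
- bot.get_state(): the state.
- imaging.capture(name): name is "side" or "top"; returns the picture (384x512x3 uint8, blue, green, red); there is no depth.
- imaging.camera_model(name): a dict with "K" (3x3 intrinsics, pixels), "position" and "rotation" of the camera in the world. Camera axes: x right, y up, looking along -z (the intrinsics and any distortion apply to the point x, -y, -z); pixel columns grow to the right and rows downward; lengths in mm; the calibration is good to about 2 mm. A picture is of the moment at which its call begins. camera_model takes no time and is no camera call.
A pose or a line that the arm cannot do raises bot.IKError and nothing moves.
- bot.sign_off(): hands the job in, once; it reports no verdict.
The state is a dict: "t": time; "qpos": joint angles; "joint_velocities": joint speeds; "effort": joint torques, N m; "tcp_pos": TCP position; "orientation": TCP orientation; "contact_force": force on the tool from outside, world axes, zero at the start; "wrist_torque": the same for the moment, N m; "opening": opening from 0.0 (shut) to 1.0 (fully open).
Only numpy, scipy, OpenCV 4.12 (cv2) and the standard library are available. Lean on these libraries where they do the work, as an engineer would, in place of code of your own. Each camera call takes 0.05 s, during which the arm holds its last target. There are 200 camera calls.

### The job

Take the slide shelf by its black handle, tilt it to pass through the warmer's top opening, which is shorter than the shelf, and settle it flat on the two inner ledges, centred so that both ends lie under the blue lips; lower it slowly all the way and do not let it drop, as it carries glass slides. Once it is seated and let go, switch the warmer on by pushing the red-tipped lever all the way over, away from the robot. Leave the bottle, jar and dish where they stand.

Things in the scene. Friction and masses are not known exactly. Their poses are not given: they have to be found in the camera images.
- shelf_grip (a point): Centre of the black handle bar of the loose slide shelf (about 0.3 kg). The bar is 64 mm long along y, 12 mm thick along x (grip it across x), 16 mm high, on a post at each end (44 mm gap between them, 41 mm free beneath the bar). Its centre is 54 mm above the shelf's underside. The shelf at first lies flat on the bench, handle up (z up).
- shelf_plate (a point): Centre of the shelf's aluminium plate, mid-thickness: 168 mm along x, 90 mm along y, 5 mm thick (z is its normal). Four glass slides with blue stains are clipped on top. 51.5 mm below shelf_grip. The shelf is the same either way round.
- warmer_seat (a point): Middle of the slide warmer, level with its ledge tops (55 mm above the bench); x its long direction, z up. White open-topped box fixed to the bench, 230 x 122 x 92 mm outside, 214 (x) x 106 (y) mm inside. At each x end an aluminium ledge reaches 50 mm inward from the inner end face, with a well between. Seated, shelf_plate is 2.5 mm above this point, each end 9 mm under its lip.
- lip_near (a point): Middle of the inner edge, top side, of the blue lip at the warmer's -x end (nearest the robot when yaw is 0). Each lip overhangs its ledge 32 mm inward from the inner end face, over the full 106 mm width; 5 mm thick, top 92 mm and underside 87 mm above the bench, so 32 mm free height above the ledge.
- lip_far (a point): The same on the lip at the +x end. The opening between the lips is 150 (x) x 106 (y) mm. With one end of the tilted shelf pushed deep under one lip, the other end drops past the other lip; the shelf is then slid back to the middle.
- switch (a joint): Angle of the toggle lever in rad: 0 = fully off, leaning 0.5 rad from upright to the warmer's -x (towards the robot); 1.0 = fully on, leaning 0.5 rad to the warmer's +x. Light friction (about 1 to 2 N at the tip), stays where it is left. At first between 0 and 0.25.
- switch_tip (a point): Centre of the red ball (26 mm across) at the lever's tip, 60 mm from its pivot on a 10 mm rod. The lever stands on a grey console (130 x 68 mm, 50 mm high) on the warmer's +y side, on a black block with its top 75 mm above the bench; its pivot axis is parallel to the warmer's y, 72 mm above the bench, 97 mm to +y from the warmer's middle.
- reagent: Amber glass bottle, black cap, 64 mm across, 150 mm tall; origin at the centre of its underside. Leave it alone.
- jar: Small clear jar with a black cap, 44 mm across, 50 mm tall; origin at the centre of its underside. Leave it alone.
- dish: Flat clear round dish, 90 mm across, 16 mm tall; origin at the centre of its underside. Leave it alone.
Not all that is in view belongs to the job. Leave any green or purple look-alike of the part that bears shelf_grip alone.

How it is judged (in metres and radians):
On the way, in this order (a step that is already met when the one before it is completed fails the run):
1. the shelf lies flat on both ledges, centred under the lips and let go, while the switch is still off (z of shelf_plate in the frame of warmer_seat between -0.002 and 0.006 m and x of shelf_plate in the frame of warmer_seat between -0.007 and 0.007 m and y of shelf_plate in the frame of warmer_seat between -0.012 and 0.012 m and angle between shelf_plate's own z axis and vertical below 0.04 rad and value of joint switch below 0.5 rad and contact force between the fingers and shelf below 0.2 N), for 0.3 s.
2. then the lever is pushed over to on (value of joint switch above 0.85 rad), for 0.2 s.
At the end, for the whole second after the job is handed in: The shelf lies flat (within 0.04 rad) on both ledges (plate centre within 3.5 mm of its seated height), centred within 7 mm along the warmer and 12 mm across, so that both ends are under the lips, and the lever is at 0.85 rad or more (z of shelf_plate in the frame of warmer_seat between -0.002 and 0.006 m and x of shelf_plate in the frame of warmer_seat between -0.007 and 0.007 m and y of shelf_plate in the frame of warmer_seat between -0.012 and 0.012 m and angle between shelf_plate's own z axis and vertical below 0.04 rad and value of joint switch above 0.85 rad); the robot touches nothing.
It fails at once if the amber bottle is moved by more than 30 mm (distance of reagent from where it was at the start of the episode above 0.03 m).
It fails at once if the small jar is moved by more than 30 mm (distance of jar from where it was at the start of the episode above 0.03 m).
It fails at once if the flat dish is moved by more than 30 mm (distance of dish from where it was at the start of the episode above 0.03 m).
It fails at once if the shelf is dropped into the warmer instead of being lowered (faster than 0.35 m/s inside it) (linear speed of shelf above 0.35 m/s and horizontal distance between shelf_plate and warmer_seat below 0.06 m and z of shelf_plate in the frame of warmer_seat below 0.03 m).
It also fails if it takes over 51 s, if anything falls off the work surface, if the arm or the gripper's body presses on something with over 40 N, if the wrist force passes 120 N, or if a joint passes its speed limit or range.

## Working session

There is one attempt and no reset: what is moved stays moved. The work goes in short steps, each a Python script; the robot and the scene stay as the last script left them, time stands still between calls to the robot, and variables do not carry over. Pictures are saved under pics/ and viewed, about 8 in all and at most 12, crops included, and the job is handed in when it is done.

```bash
ls; mkdir -p pics; python3 - <<'E'
from bench import bot, solve_ik, imaging
import cv2
for n in("top","side"):
    cv2.imwrite(f"pics/{n}0.png",imaging.capture(n)); m=imaging.camera_model(n); print(n,m)
print(bot.get_state())
E
```

```text
pics
top {'K': array([[396.4439969 ,   0.        , 251.11465322],
       [  0.        , 396.4439969 , 195.22550367],
       [  0.        ,   0.        ,   1.        ]]), 'position': array([ 394.61734703, -125.50319059, 1509.4473026 ]), 'rotation': array([ 0.0815654 , -0.00919861, -1.55610258])}
side {'K': array([[392.00375086,   0.        , 253.62020582],
       [  0.        , 392.00375086, 195.50269394],
       [  0.        ,   0.        ,   1.        ]]), 'position': array([ 111.44157695, -929.8436921 ,  660.25457687]), 'rotation': array([ 1.00355372,  0.01886517, -0.48430622])}
{'t': 0.1, 'qpos': array([ 1.19879580e+00,  3.26870955e-01, -1.93454441e-01,  1.05200832e+00,
        1.46233230e-05,  1.43660638e+00]), 'joint_velocities': array([-8.64945956e-08, -1.00252632e-03,  2.00214310e-03, -5.58323827e-04,
       -2.24668969e-03, -1.35653712e-04]), 'effort': array([ 1.89360464e-03, -4.44237220e+01,  2.63038927e+01,  7.93256855e-03,
       -6.57738747e-05,  6.81388428e-06]), 'tcp_pos': array([129.35947229, 534.04883475, 230.5906684 ]), 'orientation': array([-3.14007105e+00, -2.20174889e-04,  2.90378189e+00]), 'contact_force': array([ 0.25539854, -0.05999249,  0.06460569]), 'wrist_torque': array([ 0.00519526,  0.01499888, -0.01291764]), 'opening': 0.9973886654384301}
```

View pics/top0.png

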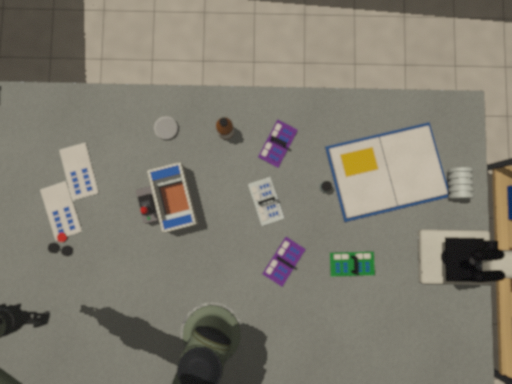

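View pics/side0.png

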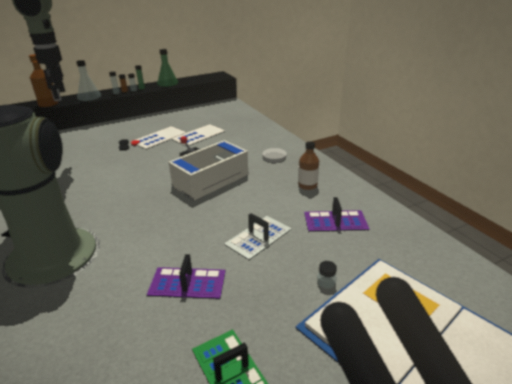

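The top view shows the shelf at about (266,201), the warmer at (172,197), the lever at about (146,205), the bottle at (225,127), the jar at (327,187) and the dish at (166,127). The side view shows the shelf at (258,236) and the warmer at (209,170).

```bash
cat > h.py <<'E'
import numpy as np, cv2
from scipy.spatial.transform import Rotation as R
from bench import bot, solve_ik, imaging
def ray(n,p,z):
    m=imaging.camera_model(n); C=np.array(m['position']); M=R.from_euler('xyz',m['rotation']).as_matrix()
    d=np.linalg.inv(m['K'])@np.array([p[0],p[1],1.]); d=M@(d*[1,-1,-1])
    return C+d*(z-C[2])/d[2]
def proj(n,P):
    m=imaging.camera_model(n); M=R.from_euler('xyz',m['rotation']).as_matrix()
    c=(np.asarray(P,float)-m['position'])@M; q=m['K']@(c*[1,-1,-1]); return q[:2]/q[2]
def blobs(img,lo,hi,box,amin=4,s=4):
    x0,y0,x1,y1=box; c=cv2.resize(img[y0:y1,x0:x1],None,fx=s,fy=s,interpolation=cv2.INTER_CUBIC)
    m=cv2.inRange(cv2.cvtColor(c,cv2.COLOR_BGR2HSV),lo,hi)
    cs,_=cv2.findContours(m,cv2.RETR_EXTERNAL,cv2.CHAIN_APPROX_NONE); out=[]
    for k in cs:
        if cv2.contourArea(k)<amin*s*s: continue
        M=cv2.moments(k); ((cx,cy),(w,h),a)=cv2.minAreaRect(k)
        f=lambda u:np.array([(u[0]+.5)/s-.5+x0,(u[1]+.5)/s-.5+y0])
        out.append(dict(c=f((M['m10']/M['m00'],M['m01']/M['m00'])),rc=f((cx,cy)),w=w/s,h=h/s,a=a,area=M['m00']/s/s,box=np.array([f(b) for b in cv2.boxPoints(((cx,cy),(w,h),a))])))
    return out
E
python3 - <<'E'
from h import *
t=cv2.imread('pics/top0.png'); s=cv2.imread('pics/side0.png')
print('lips top')
for b in blobs(t,(100,120,60),(125,255,255),(140,155,205,240),10):
    print(b['c'].round(1),b['w'],b['h'],ray('top',b['c'],92).round(1)); print([ray('top',q,92)[:2].round(0).tolist() for q in b['box']])
print('red top',[(b['c'].round(1),ray('top',b['c'],125).round(1)) for b in blobs(t,(0,130,80),(8,255,255),(135,190,155,220),2)])
print('red side',[(b['c'].round(1),b['area']) for b in blobs(s,(0,130,60),(8,255,255),(170,130,200,155),1)])
print('lips side',[(b['c'].round(1),b['area'],ray('side',b['c'],92).round(1)) for b in blobs(s,(100,120,60),(125,255,255),(165,135,255,190),4)])
print('plate')
for b in blobs(t,(0,0,135),(180,70,255),(240,170,295,232),20): print(b['rc'].round(1),b['w'],b['h'],[ray('top',q,5)[:2].round(0).tolist() for q in b['box']],ray('top',b['rc'],5))
print('handle',[(b['c'].round(1),b['area'],ray('top',b['c'],62).round(1)) for b in blobs(t,(0,0,0),(180,255,70),(240,170,295,232),2)])
a=cv2.resize(t[150:245,125:295],None,fx=4.6,fy=4.6,interpolation=cv2.INTER_CUBIC); cv2.imwrite('pics/c1.png',a)
E
```

```text
lips top
[176.7 221.2] 7.033533096313477 27.103355407714844 [413.8 126.9  92. ]
[[415.0, 176.0], [439.0, 83.0], [415.0, 77.0], [390.0, 169.0]]
[164.9 172.7] 7.309718608856201 26.798795700073242 [587.  174.6  92. ]
[[587.0, 224.0], [613.0, 132.0], [587.0, 125.0], [561.0, 217.0]]
red top [(array([143.6, 209.7]), array([451.4, 237.4, 125. ]))]
red side [(array([183.2, 139.3]), 18.875)]
lips side [(array([185.8, 165.2]), 113.0625, array([415.6, 122. ,  92. ])), (array([229.3, 147.5]), 91.40625, array([585.6, 169.4,  92. ]))]
plate
[265.6 200.6] 46.985206604003906 26.895286560058594 [[566.0, -115.0], [600.0, -213.0], [430.0, -270.0], [397.0, -173.0]] [ 497.9842279  -192.84758209    5.        ]
handle [(array([260.5, 202.3]), 3.25, array([ 487.7, -171.7,   62. ])), (array([272.3, 198.3]), 2.46875, array([ 502.9, -214.7,   62. ]))]
```

View pics/c1.png

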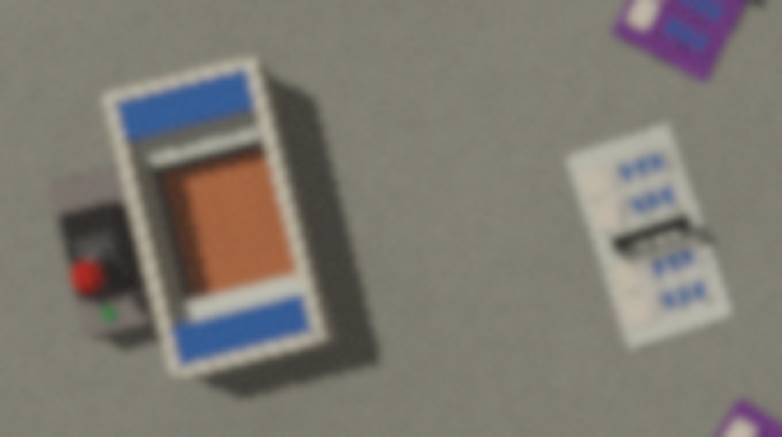

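Measured so far: the warmer centre is about (500, 149) with yaw 0.27, and the shelf is at about (498, -193) with yaw 0.33. Next I'll cross-check the shelf in the side view, check that the whole plan is reachable, then approach.

```bash
cat >> h.py <<'E'
W=np.array([500.5,149.0,55.]); WY=0.27
def pose(xc,zc,th,yc=0,h=32.5,fl=1):
    """TCP pose; plate centre at (xc,yc,zc) in warmer frame, near end down by th"""
    Rw=R.from_euler('z',WY); T=Rw*R.from_euler('y',-th)
    p=W+Rw.apply([xc,yc,zc])+T.apply([0,0,h])
    o=(T*R.from_euler('z',fl*np.pi/2)*R.from_euler('x',np.pi)).as_euler('xyz')
    return p,o
def corner(xn,zb,th): # plate centre from near bottom corner
    c,s=np.cos(th),np.sin(th); return xn+84*c-2.5*s, zb+84*s+2.5*c
E
python3 - <<'E'
from h import *
s=cv2.imread('pics/side0.png')
x0,y0=215,205; c=cv2.resize(s[y0:270,x0:300],None,fx=4,fy=4,interpolation=cv2.INTER_CUBIC)
m=cv2.inRange(cv2.cvtColor(c,cv2.COLOR_BGR2HSV),(0,0,150),(180,75,255)); m=cv2.morphologyEx(m,cv2.MORPH_CLOSE,np.ones((9,9)))
k=max(cv2.findContours(m,0,2)[0],key=cv2.contourArea); q=cv2.approxPolyDP(cv2.convexHull(k),12,True)[:,0]/4-.375+[x0,y0]
P=np.array([ray('side',u,5)[:2] for u in q]); print(q.round(1).tolist(),P.round(0).tolist(),P.mean(0))
print('dark',[(b['c'].round(1),b['box'].round(0).tolist()) for b in blobs(s,(0,0,0),(180,255,75),(240,205,280,250),4)])
for z in(54,): print('bar exp',proj('side',(498,-193,z)),proj('top',(498,-193,z)))
def chk(n,p,o): print(n,p.round(0),None if (j:=solve_ik(p,o)) is None else j.round(2))
for fl in(1,-1):
    chk('grasp',np.array([498,-193,35]),[np.pi,0,.33+fl*np.pi/2]); chk('pre',np.array([498,-193,200]),[np.pi,0,.33+fl*np.pi/2])
    for xn,zb,th in((-62,75,.5),(-62,4,.5),(-100,4,.5),(-100,4,.25),(-100,4,0),(-84,0,0)):
        x,z=corner(xn,zb,th); chk((xn,zb,th),*pose(x,z,th,fl=fl))
E
```

```text
[[245.6, 227.6], [263.9, 246.1], [249.6, 257.9], [223.9, 242.6]] [[483.0, -149.0], [489.0, -242.0], [436.0, -265.0], [404.0, -179.0]] [ 453.28335998 -208.66003909]
dark [(array([258.1, 224.4]), [[242.0, 227.0], [250.0, 212.0], [275.0, 227.0], [266.0, 241.0]])]
bar exp [257.61467141 219.97544717] [266.22187603 199.73174784]
grasp [ 498 -193   35] [-0.51  0.51 -0.48  0.58  0.    0.73]
pre [ 498 -193  200] [-0.51  0.32 -0.28  0.97  0.    0.73]
(-62, 75, 0.5) [496. 148. 201.] [ 0.1  -0.03 -0.85  0.25  0.08  1.42]
(-62, 4, 0.5) [496. 148. 130.] [ 0.1   0.1  -0.96  0.01  0.08  1.42]
(-100, 4, 0.5) [459. 138. 130.] [ 0.08  0.03 -1.04  0.01  0.09  1.4 ]
(-100, 4, 0.25) [474. 142. 114.] [ 0.12  0.19 -0.76  0.37  0.04  1.42]
(-100, 4, 0) [485. 145.  94.] [ 0.14  0.39 -0.5   0.69  0.    1.44]
(-84, 0, 0) [500. 149.  90.] [ 0.15  0.42 -0.46  0.7   0.    1.45]
grasp [ 498 -193   35] [-0.51  0.51 -0.48  0.58  0.   -2.41]
pre [ 498 -193  200] [-0.51  0.32 -0.28  0.97  0.   -2.41]
(-62, 75, 0.5) [496. 148. 201.] [ 0.1  -0.03 -0.85  0.25  0.08 -1.72]
(-62, 4, 0.5) [496. 148. 130.] [ 0.1   0.1  -0.96  0.01  0.08 -1.72]
(-100, 4, 0.5) [459. 138. 130.] [ 0.08  0.03 -1.04  0.01  0.09 -1.74]
(-100, 4, 0.25) [474. 142. 114.] [ 0.12  0.19 -0.76  0.37  0.04 -1.72]
(-100, 4, 0) [485. 145.  94.] [ 0.14  0.39 -0.5   0.69  0.   -1.7 ]
(-84, 0, 0) [500. 149.  90.] [ 0.15  0.42 -0.46  0.7   0.   -1.69]
```

```bash
python3 - <<'E'
from h import *
o=[np.pi,0,.325+np.pi/2]
bot.move_ptp([498,-193,200],o)
bot.movel([498,-193,95],max_speed=200)
im=imaging.capture('side'); cv2.imwrite('pics/s1.png',cv2.resize(im[120:290,160:360],None,fx=3.5,fy=3.5,interpolation=cv2.INTER_CUBIC))
st=bot.get_state(); print(st['t'],st['tcp_pos'],st['orientation'])
print(proj('side',st['tcp_pos']),proj('side',(498,-193,54)))
E
```

```text
3.6917 [ 499.06473137 -193.35043601   96.22378776] [3.14017510e+00 1.53086207e-03 1.89615538e+00]
[257.82468945 206.58985272] [257.61467141 219.97544717]
```

View pics/s1.png

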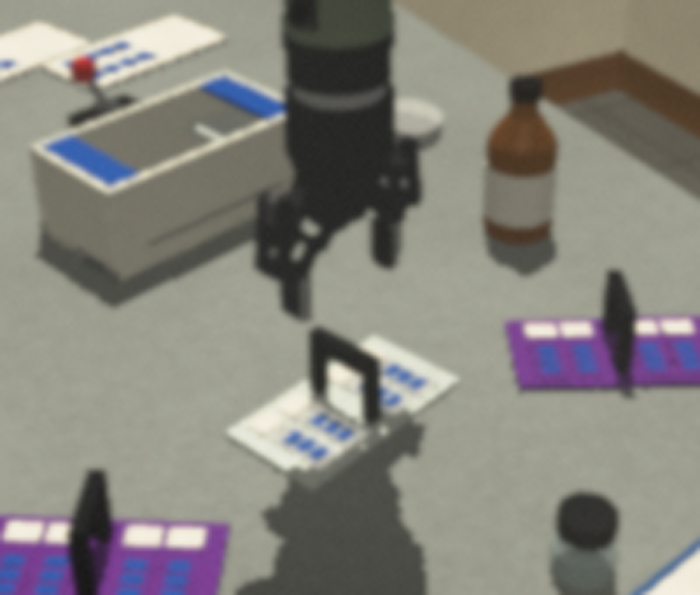

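The side view shows the bar centre at crop (346,352), which is pixel (259,220.6). The expected position was (257.6,220), so the open fingers straddle it. Grasping now.

```bash
python3 - <<'E'
from h import *
print(bot.movel([498,-193,35],max_speed=100,threshold=15))
bot.grip(0.0,effort=70)
s0=bot.get_state(); print(s0['t'],s0['tcp_pos'],s0['orientation'],s0['opening'],s0['contact_force'])
bot.movel([498,-193,205],max_speed=150)
p,o=pose(0,0,0); p[2]=205
bot.movel(p,rot=o,max_speed=170)
s=bot.get_state(); print(s['t'],p,s['tcp_pos'],s['orientation'],s['opening'],s['contact_force'])
a,b=imaging.capture('top'),imaging.capture('side'); cv2.imwrite('pics/t2f.png',a); cv2.imwrite('pics/s2f.png',b)
f=lambda i:cv2.resize(i,None,fx=4,fy=4,interpolation=cv2.INTER_CUBIC)
cv2.imwrite('pics/m2.png',np.hstack([f(a[145:255,120:215]),f(b[90:200,155:260])]))
E
```

```text
False
5.1083 [ 498.23834564 -193.16102115   35.34110751] [3.14124394e+00 5.04426491e-04 1.89583531e+00] 0.12607773686668783 [-0.39145804  0.11526349  3.38444221]
8.55 [500.5 149.  205. ] [500.55929276 148.38689885 204.98258255] [-3.14145668e+00  2.38133050e-04  1.83978432e+00] 0.12470519128734887 [ 0.5582256   0.56138506 -3.36190598]
```

View pics/m2.png

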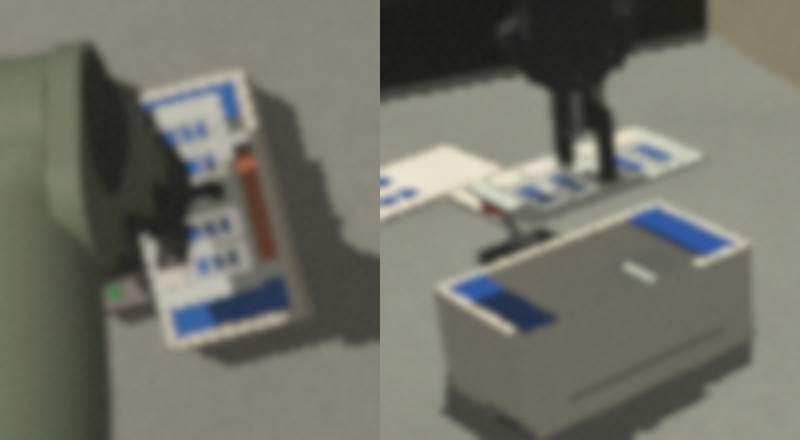

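```bash
python3 - <<'E'
from h import *
p=np.array([500.56,148.39,205.-32.5]); y=1.8398-np.pi/2; S=7
def rect(c,yw,l,w,z): return [np.r_[ (R.from_euler('z',yw).apply([i*l/2,j*w/2,0])+c)[:2],z] for i,j in((1,1),(1,-1),(-1,-1),(-1,1))]
out=[]
for n,f,(x0,y0,x1,y1) in(('top','pics/t2f.png',(150,155,205,235)),('side','pics/s2f.png',(170,115,252,175))):
    im=cv2.resize(cv2.imread(f)[y0:y1,x0:x1],None,fx=S,fy=S,interpolation=cv2.INTER_CUBIC)
    for r,col in((rect(p,y,168,90,p[2]+2.5),(0,0,255)),(rect(W,WY,230,122,92),(0,255,0)),(rect(W,WY,150,106,92),(0,255,255))):
        q=np.array([((proj(n,u)-[x0,y0]+.5)*S) for u in r]).round().astype(int); cv2.polylines(im,[q],True,col,1)
    out.append(im)
H=max(i.shape[0] for i in out); out=[cv2.copyMakeBorder(i,0,H-i.shape[0],0,0,0) for i in out]
m=np.hstack(out); print(m.shape); cv2.imwrite('pics/o2.png',cv2.resize(m,(800,int(m.shape[0]*800/m.shape[1])),interpolation=cv2.INTER_AREA))
E
```

```text
(560, 959, 3)
```

View pics/o2.png

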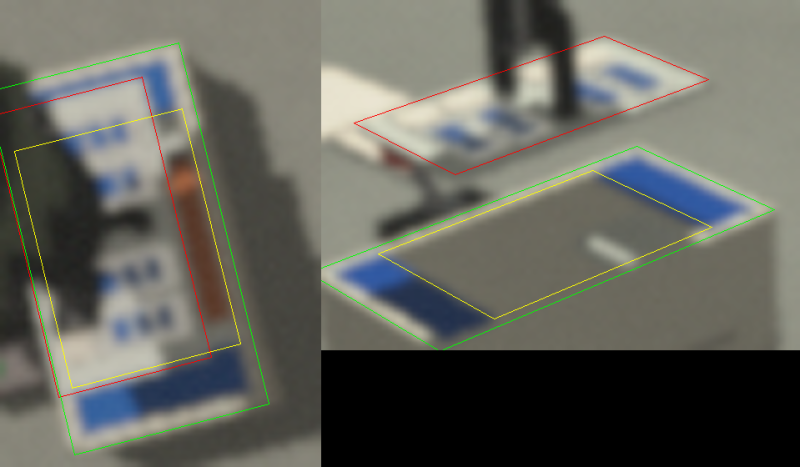

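The overlay agrees within about 1 px (2–3 mm) for both the shelf outline and the lip edges, so I'll go on with the tilted insertion. It is guarded by force thresholds, and I'll look before flattening the shelf.

```bash
cat >> h.py <<'E'
Hh=32.84
def go(xn,zb,th,v,thr=None,yc=0):
    x,z=corner(xn,zb,th); p,o=pose(x,z,th,yc,Hh)
    hit=bot.movel(p,rot=o,max_speed=v,threshold=thr); s=bot.get_state()
    print((xn,zb,round(th,2)),hit,round(s['t'],2),(s['tcp_pos']-p).round(1),s['contact_force'].round(1)); return hit
E
python3 - <<'E'
from h import *
go(-62,75,.5,100)
if not go(-62,5,.5,60,8):
    if not go(-100,5,.5,50,8):
        for i in range(1):go(-100,5,.4,50,8)
a,b=imaging.capture('top'),imaging.capture('side')
f=lambda i:cv2.resize(i,None,fx=4,fy=4,interpolation=cv2.INTER_CUBIC)
cv2.imwrite('pics/m3.png',np.hstack([f(a[145:255,120:215]),f(b[90:200,155:260])]))
E
```

```text
(-62, 75, 0.5) False 9.43 [ 0.4 -0.2  0.6] [ 1.1 -1.2 -2.7]
(-62, 5, 0.5) False 10.74 [0.4 0.1 0.5] [-0.6 -0.8 -2.3]
(-100, 5, 0.5) False 11.65 [0.5 0.  0.3] [-0.  -0.4 -2.1]
(-100, 5, 0.4) False 11.98 [1.2 0.3 0.3] [-0.5 -1.  -2.2]
```

View pics/m3.png

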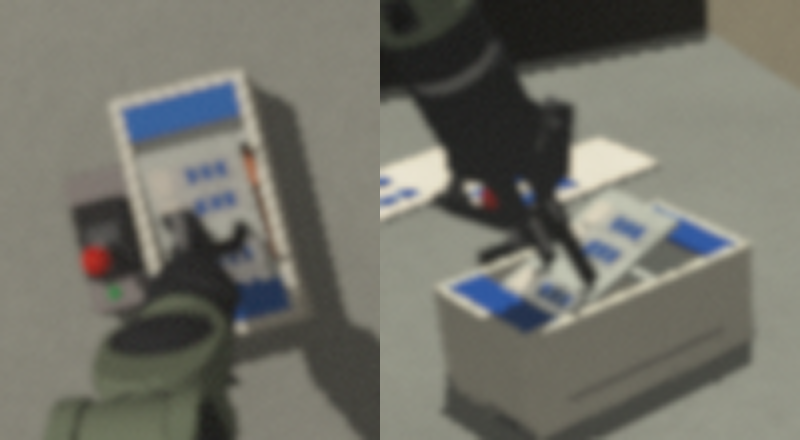

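The near end is under the near lip with no contact. Continuing: flatten, slide to the middle, lower.

```bash
python3 - <<'E'
from h import *
ok=True
for th in (.3,.2,.1,.03,0):
    if go(-100,5 if th>.05 else 4,th,35,8): ok=False;break
if ok and not go(-84,3,0,30,8):
    go(-84,-3,0,10,4)
im=imaging.capture('side'); cv2.imwrite('pics/s4.png',im)
E
```

```text
(-100, 5, 0.3) False 12.49 [-0.5 -0.  -0.4] [-0.3  0.5 -2.4]
(-100, 5, 0.2) False 12.9 [-0.7 -0.1 -0.4] [-0.4  0.2 -1.9]
(-100, 5, 0.1) False 13.31 [-0.6 -0.1 -0.3] [-0.1 -0.1 -2.6]
(-100, 4, 0.03) False 13.67 [-0.4 -0.  -0.1] [-0.6  0.6 -2.8]
(-100, 4, 0) False 13.92 [-0.2 -0.   0. ] [ 0.1  0.6 -3.2]
(-84, 3, 0) False 14.6 [-0.2  0.  -0.2] [-1.2 -0.  -2.8]
(-84, -3, 0) True 15.01 [0. 0. 3.] [-1.1 -0.1  4.8]
```

Contact came at the expected ledge height (zb ≈ 0). Releasing, retreating and checking.

```bash
python3 - <<'E'
from h import *
bot.grip(0.5); bot.dwell(.4)
p=bot.get_state()['tcp_pos']; bot.movel([p[0],p[1],215],max_speed=120)
bot.movel([330,-30,260],max_speed=250)
s=bot.get_state(); print(s['t'],s['contact_force'])
a,b=imaging.capture('top'),imaging.capture('side'); cv2.imwrite('pics/t5f.png',a); cv2.imwrite('pics/s5f.png',b)
f=lambda i:cv2.resize(i,None,fx=4,fy=4,interpolation=cv2.INTER_CUBIC)
cv2.imwrite('pics/m5.png',np.hstack([f(a[145:255,120:215]),f(b[90:200,155:260])]))
bl=[b['c'] for b in blobs(a,(100,120,60),(125,255,255),(140,155,205,240),10)]; print('lips',[ray('top',c,92).round(1) for c in bl])
print('red',[(b['c'].round(1),ray('top',b['c'],127).round(1)) for b in blobs(a,(0,130,80),(8,255,255),(135,190,155,220),2)])
E
```

```text
18.2167 [ 0.51717315  0.04553698 -0.2142822 ]
lips [array([413.8, 126.8,  92. ]), array([587.1, 174.5,  92. ])]
red [(array([143.6, 209.8]), array([451.3, 236.6, 127. ]))]
```

View pics/m5.png

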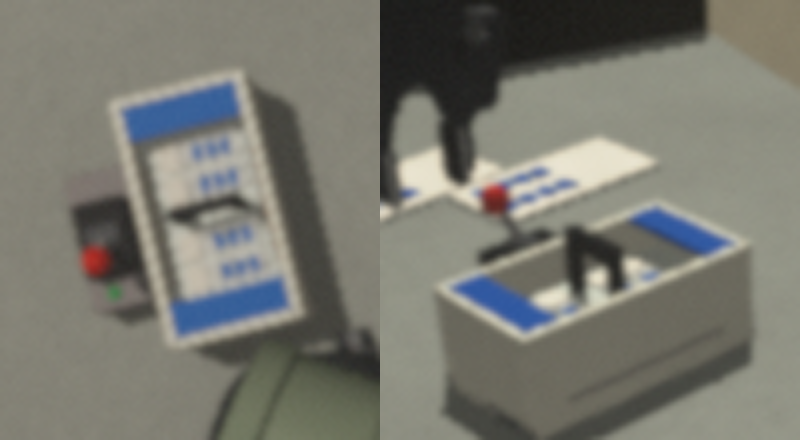

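```bash
python3 - <<'E'
from h import *
def groups(f,poly,z,yaw):
    im=cv2.imread(f); S=6; c=cv2.resize(im,None,fx=S,fy=S,interpolation=cv2.INTER_CUBIC); hsv=cv2.cvtColor(c,cv2.COLOR_BGR2HSV)
    pm=np.zeros(c.shape[:2],np.uint8); cv2.fillPoly(pm,[((np.array([proj('top',q) for q in poly])+.5)*S).astype(int)],255)
    m=cv2.inRange(hsv,(100,70,50),(130,255,255))&pm; m=cv2.morphologyEx(m,cv2.MORPH_CLOSE,np.ones((9,9)))
    n,_,st,ce=cv2.connectedComponentsWithStats(m)
    return np.array([ray('top',(ce[i]+.5)/S-.5,z)[:2] for i in range(1,n) if st[i,4]>60])
def rect(c,yw,l,w,z): return [np.r_[(R.from_euler('z',yw).apply([i*l/2,j*w/2,0])+c)[:2],z] for i,j in((1,1),(1,-1),(-1,-1),(-1,1))]
for f,c,yw,z,l in(('pics/top0.png',np.array([498,-193,0.]),.325,7,160),('pics/t5f.png',W,WY,62,136)):
    g=groups(f,rect(c,yw,l,88,z),z,yw)
    r=R.from_euler('z',-yw).apply(np.c_[g,0*g[:,0]]-[c[0],c[1],0])[:,:2]; print(r.round(1).tolist(),r.mean(0).round(1))
E
```

```text
[[26.3, -11.7], [-26.8, -12.5]] [ -0.2 -12.1]
[[55.9, -12.8], [-26.9, -6.3], [-55.7, -6.6]] [-8.9 -8.6]
```

The shelf is seated. In the top view the outer stain groups sit at x = +55.9 and -55.7 mm, so it is centred along x to about 1 mm, and y is within a few mm. Next, the lever.

```bash
python3 - <<'E'
from h import *
Rw=R.from_euler('z',WY); o=[np.pi,0,WY+np.pi/2]
b=Rw.inv().apply(np.array([451.3,236.6,0])-[W[0],W[1],0]); print('ball in W',b)
P=lambda x,z:(lambda v:[v[0],v[1],z])(Rw.apply([x,b[1],0])+W)
bot.grip(0.0)
bot.move_ptp(P(b[0]-55,220),o)
bot.movel(P(b[0]-55,114),max_speed=120,threshold=10)
hit=bot.movel(P(16,114),max_speed=45,threshold=12)
s=bot.get_state(); print(hit,s['t'],Rw.inv().apply(s['tcp_pos']-W),s['contact_force'])
bot.dwell(.3)
bot.movel(P(b[0]-40,114),max_speed=100); bot.movel(P(b[0]-40,230),max_speed=150)
bot.movel([330,-30,260],max_speed=250)
print(bot.get_state()['t'])
a,c=imaging.capture('top'),imaging.capture('side'); cv2.imwrite('pics/t6f.png',a)
print('red',[Rw.inv().apply(ray('top',q['c'],125)-W).round(1) for q in blobs(a,(0,130,80),(8,255,255),(130,170,160,220),2)])
f=lambda i:cv2.resize(i,None,fx=4,fy=4,interpolation=cv2.INTER_CUBIC)
cv2.imwrite('pics/m6.png',np.hstack([f(a[145:255,120:215]),f(c[90:200,155:260])]))
E
```

```text
ball in W [-24.05185425  97.54951721   0.        ]
True 22.5417 [ 2.94241454 97.47605126 57.83962726] [ 0.11916864 -0.22239325  0.22856413]
25.8167
red [array([29.2, 98.6, 70. ])]
```

View pics/m6.png

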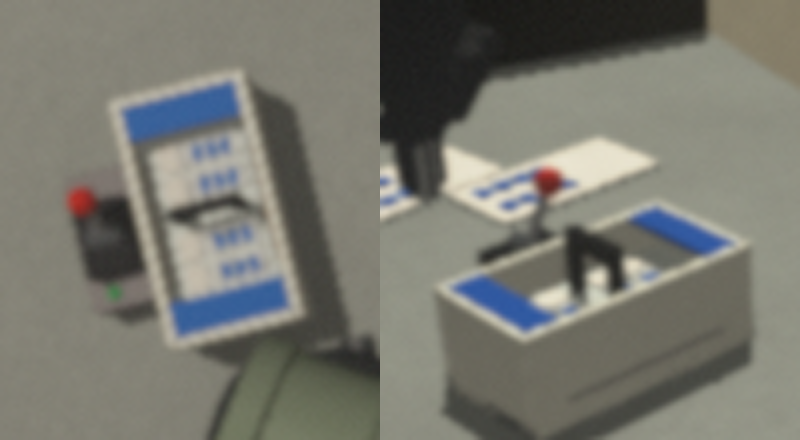

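The ball is now at x = +29.2 mm in the warmer frame; 28.8 mm is fully on (1.0 rad). The shelf has not moved and the robot is clear, so I'm handing in.

```bash
python3 -c "
from bench import bot
bot.sign_off()"
```

```text
the job is handed in; nothing more can be done
```

The shelf is seated in the warmer and let go, the lever is fully on, and I handed the job in at about 26 s of the 51 s allowed. No verdict is reported back.

**What I did:** I gripped the shelf by its handle and put it in near end down at 0.5 rad. I pushed that end under the near lip, flattened the shelf, slid it back to the middle and lowered it slowly. Then I let go and pushed the lever away from the robot until it reached its stop.

**Final checks:**
- **Height:** the shelf touched down at the expected ledge height, to within about 0.5 mm.
- **Centring along the warmer:** about 0–1 mm off, judged from the outer stains on the slides.
- **Centring across:** about 2 mm off, but less certain. The two cameras disagreed by about 5 mm on the warmer's y position, so I used a value between them.
- **Lever:** the red ball ended at +29.2 mm along the warmer, where 28.8 mm is fully on.
- **Surroundings:** the shelf looks the same before and after the lever push. The bottle, jar and dish were not touched, as far as I know; I did not look at them again at the end.

**Weak checks:** the last stain measurement found only three of the four stain groups. It also hinted at up to 0.06 rad of yaw in the shelf, which is not judged.

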